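# Seat a hotplate's new ceramic top tile against its fence and hold it there with a spacer

## Task

The white hotplate on the bench is getting a new ceramic top tile, which lies loose on its deck. First turn the selector knob to OFF (the mark with the round dot); then take the metal spacer out of its stand, lower it upright, down to the deck, into the one gap between lug and tile that is wide enough for it, and with it push the tile flush against the fence at the far end. Finish while still gripping the spacer and keeping the tile firmly pressed against the fence through the spacer, touching the tile with nothing else; leave the bottle, tube rack and beaker where they are.

Things in the scene. Friction and masses are not known exactly. Their poses are not given: they have to be found in the camera images.
- hotplate: Fixed white hotplate, 260 x 190 mm (x, y); origin at the centre of its underside. Flat deck 75 mm above it. Its x points from the knob end, near the robot, to the fence: a steel bar 170 mm long (along y), 12 mm high, inner face at x = +115 mm. A tile flush with the fence has its centre at x = +77 mm and no yaw relative to the hotplate
- knob (a joint): selector knob on the deck (axis at x = -88 mm, y = 0 of the hotplate), rad: 0 = OFF (pointer line at the round dot, towards the hotplate's -x; end stop), growing clockwise seen from above. Sprung detents at 0, 0.7 (first short line) and 1.4 (second; end stop); in the first half second it settles into one of the last two. About 0.1 N m turns it over
- knob_grip (a point): on the knob's vertical axis at the height to grip, 37 mm above the deck (top 7 mm higher). The grip is an upright black bar 42 mm long, 14 mm thick, 32 mm high on a disc of 22 mm radius. This frame turns with the knob: x along the bar, pointer end -x; at OFF parallel to the hotplate's x
- spacer_mid (a point): centre of the loose aluminium spacer, an upright slab 12 mm thick (its x), 20 mm wide (its y) and 84 mm high (its z), about 75 g. It starts upright, foot down in the slot of the stand; its foot is 42 mm below this point
- spacer: the same spacer; origin at the centre of its foot (underside)
- stand: fixed grey plastic stand, 56 x 60 mm, 20 mm high, origin at the centre of its underside; its slot (17 x 25 mm, floor 4 mm above the bench, long side along y) holds the spacer, which is lifted out straight up
- tile: loose white ceramic tile, 76 mm (its x) by 150 mm (its y), 12 mm thick, about 0.33 kg, lying on the deck; origin at the centre of its underside. It starts 3 to 5 mm short of the fence, slightly askew, and slides easily on the deck (glazed, friction about 0.2); a push of about 10 N seats it
- lug_short: shortest of three fixed steel lugs in a row along the hotplate's y, 28 mm apart, in any order, before the tile's near edge; each 16 mm wide, 11 mm high. Origin: underside, middle of the near end, at x = -1 mm of the hotplate; x as the hotplate's. 15 mm long, so its tip is 25 mm from a seated tile (about 20 to 22 at the start): the only gap wide enough
- lug_mid: fixed lug like lug_short, same axes and origin, 29.5 mm long: 10.5 mm from a seated tile, too narrow for the spacer
- lug_long: fixed lug like lug_short, same axes and origin, 32 mm long: 8 mm from a seated tile, too narrow for the spacer
- wash_bottle: bystander: white plastic wash bottle, 66 mm across, 180 mm high with its spout; origin at its underside
- tube_rack: bystander: aluminium rack, 70 x 210 mm, with amber test tubes, 96 mm high; origin at its underside
- beaker: bystander: glass beaker, 66 mm across, 85 mm high; origin at its underside
Not all that is in view belongs to the job. Of the things that look like the spacer, take the one that is farthest to the robot's left at the start. Several things have the shape of the tile; the one meant has the colours described above.

How it is judged:
On the way, in this order (a step that is already met when the one before it is completed fails the run):
1. the selector knob is at OFF (value of joint knob below 0.15 rad), for 0.2 s.
2. the spacer stands in the wide gap, down near the deck (z of spacer_mid in the frame of hotplate below 0.123 m and angle between spacer_mid's own z axis and vertical below 0.25 rad and y of spacer_mid in the frame of lug_short between -0.012 and 0.012 m and x of spacer_mid in the frame of lug_short between 0.015 and 0.044 m and value of joint knob below 0.15 rad), for 0.2 s.
At the end, for the whole second after the job is handed in: Knob within 0.15 rad of OFF; gripped spacer upright at the short lug (12 mm), foot at most 6 mm above the deck, pressing the tile with over 2 N; tile flat, at rest, within 1.8 mm and 0.03 rad of flush with the fence; no other robot part on the tile; kept through the last second (all of step 2 and x of tile in the frame of hotplate above 0.0752 m and angle between the x axis of tile and the x axis of hotplate, either way round below 0.03 rad and z of tile in the frame of hotplate below 0.078 m and angle between tile's own z axis and vertical below 0.03 rad and contact force between spacer and tile above 2 N and contact force between the fingers and spacer above 2 N and contact force between each of the arm, the fingers and tile below 0.3 N and linear speed of tile below 0.01 m/s); the arm keeps its last pose, push and grip.
It fails at once if a bystander (wash bottle) is pushed more than 30 mm or tipped (distance of wash_bottle from where it was at the start of the episode above 0.03 m or angle between wash_bottle's own z axis and vertical above 0.4 rad).
It fails at once if a bystander (tube rack) is pushed more than 30 mm or tipped (distance of tube_rack from where it was at the start of the episode above 0.03 m or angle between tube_rack's own z axis and vertical above 0.4 rad).
It fails at once if a bystander (beaker) is pushed more than 30 mm or tipped (distance of beaker from where it was at the start of the episode above 0.03 m or angle between beaker's own z axis and vertical above 0.4 rad).
It also fails if it takes over 58 s, if anything falls off the work surface, if the arm or the gripper's body presses on something with over 40 N, if the wrist force passes 120 N, or if a joint passes its speed limit or range.

## Robot

A 7-joint arm with a two-finger parallel gripper is mounted at the origin on the work surface. World frame = base frame: x ahead of the robot, y to its left, z up, the work surface at z = 0. Lengths are in m, angles in rad, forces in N, time in s.
With the tool pointing down it reaches from about 0.35 to 0.9 m from the base axis. Payload 8.1 kg.
Tool frame: the origin (TCP) lies at the centre of the arm's flange, where the gripper is bolted on; the fingertips stand 178 mm ahead of it and the grasp point (between the pads) lies 159 mm ahead of it; x points along the fingers, z is the direction in which the jaws open and shut, and the axes are right-handed (so a half turn about x gives the same grasp; the last joint's range is limited). The gripper opens to 92 mm and grips with 3 to 60 N. Pads are 19 mm wide; open, the fingers measure 130 mm over their backs; the gripper's body (75 mm by 190 mm) begins 47 mm behind the grasp point.
Start: joints at [1.19, 0.434, 0.025, 1.573, -0.012, 1.134, -0.075], TCP at [0.171, -0.601, 0.405] pointing down, gripper open.
Joint ranges: [-2.62, 2.62], [-0.44, 2.09], [-1.27, 1.32], [0.08, 2.57], [-1.32, 4.46], [0.12, 2], [-2.74, 2.74]. Speed limits (rad/s): [2.22, 2.22, 3.01, 3.01, 3.14, 3.14, 3.14].

## Interface

Orientations are given as a rotation vector (axis times angle).
In Python, from cell import arm, get_image, search_frame, pinpoint gives the robot as it stands.
- The arm moves only by the tool arm_command, never from a script. Its argument "motion" is a list of rows, each a list of 7 numbers: the finger opening in mm, from 0 to 91.8, then the shift along the tool's x, y, z in mm, then the turn, a rotation vector about the tool's x, y, z in degrees. In form: [[fingers, x, y, z, ax, ay, az], ...]. A call has 1 to 5 rows; each row shifts and turns the commanded pose from where the row before left it, along the tool's axes as they then stand; what a row does not reach is not made up. A row lasts 1/8 s, in which the tool goes at most 62.5 mm and 10.7 degrees, less where a joint would pass 70% of its speed; a pose out of reach is approached as far as the arm can. A call with a gripper value outside its range is refused whole. The fingers move at their own pace and stop on an object; "newtons" is the grip in N (left out, the last holds). Time passes only in rows, so rows that do not move let the fingers close. It gives the time, the measured TCP pose, the force and the opening at its end, in the units of the state.
- arm.observe(): the state, without advancing time (a new reading comes with each control period).
- get_image(name): name is "side" or "top" or "wrist"; returns a dict with "frame" (420x560x3 uint8, red, green, blue), "range_z" (420x560 float32, m along the optical axis (not along the pixel's ray), 0 where there is no reading), "K" (3x3 intrinsics, pixels), "origin" and "rotation" of the camera in the world; the wrist camera has in their place "tool_from_camera" (4x4, takes a point from camera to tool coordinates, whose origin is the TCP and whose axes are the tool frame's). Camera axes: x right, y down, z forward; pixel columns grow to the right and rows downward; lengths in m; the calibration is good to about 2 mm. The wrist camera is an equidistant fisheye: a pixel r from the principal point sees the ray r / f radians off the axis. A picture is of the moment at which its call begins: read the wrist's pose just before it.
- arm.sign_off(): hands the job in, once; it reports no verdict.
Trained networks look in the newest picture that a camera, given by its name, has taken for a name from the list of things; names that differ only in an ending like _2 or _b are one class to them, and where a whole thing is asked for, a point or a joint stands for the part that bears it (a point fixed in the world has none). Each returns a list of dicts, best first, with "p" (0 to 1); they miss things now and then, are a little off and sometimes report something else, mostly with a low value. They report only what shows in the picture. A call takes as long as a camera call. They do not tell look-alikes from the thing itself.
- search_frame(camera, target): "point" ([x, y, z] in m, in world coordinates, good to about 4 mm: the middle of the surface that is visible of it).
- pinpoint(camera, target): "point" ([x, y, z] in m, in world coordinates, good to about 4 mm: a listed point, or the origin of a listed thing).
The state is a dict: "clock": time; "joints": joint angles; "dq": joint speeds; "joint_efforts": joint torques, N m; "position": TCP position; "ee_rot": TCP orientation; "force": force on the tool from outside, world axes, zero at the start; "ft_torque": the same for the moment, N m; "width": opening from 0.0 (shut) to 1.0 (fully open).
Only numpy, scipy, OpenCV 4.12 (cv2) and the standard library are available. Lean on these libraries where they do the work, as an engineer would, in place of code of your own. Each camera call takes 0.05 s, during which the arm holds its last target. There are 200 camera calls.

## Working session

There is one attempt and no reset: what is moved stays moved. The work goes in short steps, Python scripts to look and compute and a tool call to move; the robot and the scene stay as the last step left them, time stands still between calls to the robot, and variables do not carry over. Pictures are saved under pics/ and viewed, about 8 in all and at most 12, crops included, and the job is handed in when it is done.

Besides the shell and the picture viewer there is one more tool, called after "Emit:" in YAML: its name, and indented under it one key for each argument. arm_command: Moves the arm, as the interface text tells. Its arguments: {"type":"object","properties":{"motion":{"type":"array"},"newtons":{"type":"number"}},"required":["motion"]}

```bash
mkdir -p pics; cat > h.py <<'E'
from cell import arm,get_image,search_frame,pinpoint
import numpy as np,cv2
from scipy.spatial.transform import Rotation as R
def save(im,n,crop=None,s=1):
    f=im["frame"][:,:,::-1]
    if crop: f=f[crop[1]:crop[3],crop[0]:crop[2]]
    cv2.imwrite(f"pics/{n}.png",cv2.resize(f,None,fx=s,fy=s,interpolation=cv2.INTER_CUBIC))
def pts(im):
    K=im["K"];z=im["range_z"];v,u=np.mgrid[:z.shape[0],:z.shape[1]]
    c=np.stack([(u-K[0,2])/K[0,0]*z,(v-K[1,2])/K[1,1]*z,z],-1)
    return c@np.array(im["rotation"]).T+np.array(im["origin"])
def pix(im,p):
    c=np.array(im["rotation"]).T@(np.array(p)-im["origin"]);q=im["K"]@c;return (q[:2]/q[2]).round(0)
E
python3 - <<'E'
from h import *
print(arm.observe())
ims={}
for c in("top","side"):
    im=ims[c]=get_image(c);save(im,c)
    for n in["hotplate","knob_grip","spacer_mid","stand","tile","lug_short","lug_mid","lug_long","wash_bottle","tube_rack","beaker"]:
        for d in pinpoint(c,n)[:4]:print(c,n,np.round(d["point"],3),round(d["p"],2),pix(im,d["point"]))
a=cv2.imread("pics/top.png");b=cv2.imread("pics/side.png")
E
```

```text
{'clock': 0.0, 'joints': array([ 1.19039322,  0.43520491,  0.02496069,  1.57410749, -0.01160775,
        1.13399044, -0.07506518]), 'dq': array([ 3.50292844e-04, -9.12810978e-04, -2.84346541e-03,  1.44272743e-06,
        7.48175537e-04,  8.70213460e-04,  9.68316486e-05]), 'joint_efforts': array([-9.65665640e-05, -6.67846799e+01,  9.84764881e-01, -3.14459825e+01,
       -6.04724418e-02,  4.31815325e-02,  1.76308531e-04]), 'position': array([ 0.17131308, -0.60081569,  0.40395182]), 'ee_rot': array([ 1.00306757,  1.32925166, -1.00167627]), 'force': array([0.09861977, 0.39004383, 0.01439826]), 'ft_torque': array([ 0.01329716,  0.02169239, -0.00663437]), 'width': 1.003160098862573}Traceback (most recent call last):
  File "<stdin>", line 7, in <module>
  File "h.py", line 13, in pix
    c=np.array(im["rotation"]).T@(np.array(p)-im["origin"]);q=im["K"]@c;return (q[:2]/q[2]).round(0)
                                                              ~~~~~~~^~
ValueError: matmul: Input operand 1 does not have enough dimensions (has 0, gufunc core with signature (n?,k),(k,m?)->(n?,m?) requires 1)
```

```bash
sed -i 's/np.array(im\["rotation"\])/rot(im)/; s/^def pts/def rot(im): return R.from_rotvec(np.array(im["rotation"])).as_matrix()\ndef pts/' h.py
python3 - <<'E'
from h import *
for c in("top","side"):
    im=get_image(c);save(im,c);print(im["rotation"],im["origin"],im["K"][0])
    for n in["hotplate","knob_grip","spacer_mid","stand","tile","lug_short","lug_mid","lug_long","wash_bottle","tube_rack","beaker"]:
        for d in pinpoint(c,n)[:4]:print(c,n,np.round(d["point"],3),round(d["p"],2),pix(im,d["point"]))
E
```

```text
[-2.16292931  2.22445097 -0.05415337] [ 0.58458462 -0.02489765  1.14806962] [397.32008765   0.         284.18045776]
top hotplate [ 0.582 -0.019  0.   ] 0.59 [284. 233.]
top knob_grip [ 0.491 -0.012  0.11 ] 0.79 [282. 269.]
top knob_grip [ 0.614 -0.434 -0.   ] 0.73 [427. 218.]
top spacer_mid [0.504 0.225 0.044] 0.53 [196. 264.]
top spacer_mid [0.454 0.136 0.042] 0.52 [228. 281.]
top spacer_mid [0.531 0.147 0.043] 0.44 [224. 254.]
top stand [ 0.508  0.223 -0.001] 0.96 [200. 262.]
top stand [ 0.504  0.42  -0.001] 0.3 [132. 265.]
top tile [ 0.821 -0.229  0.001] 0.7 [353. 149.]
top tile [ 0.649 -0.034  0.072] 0.68 [288. 209.]
top lug_short [ 0.574 -0.046  0.074] 0.56 [294. 236.]
top lug_mid [ 0.576 -0.026  0.077] 0.61 [286. 236.]
top lug_long [0.582 0.005 0.076] 0.51 [274. 234.]
top wash_bottle [0.655 0.219 0.002] 0.91 [200. 210.]
top tube_rack [ 0.614 -0.44   0.002] 0.69 [429. 218.]
top beaker [0.502 0.422 0.002] 0.69 [131. 265.]
top beaker [ 0.49  -0.01   0.104] 0.17 [281. 269.]
[-0.20330093  2.81224594 -1.22967142] [0.47391879 0.90989983 0.97690356] [531.70423382   0.         270.37890065]
side hotplate [ 0.582 -0.024 -0.002] 0.74 [285. 248.]
side knob_grip [ 0.491 -0.006  0.11 ] 0.73 [323. 225.]
side spacer_mid [0.533 0.148 0.041] 0.79 [297. 292.]
side spacer_mid [0.451 0.14  0.045] 0.72 [334. 292.]
side spacer_mid [0.507 0.226 0.048] 0.59 [305. 320.]
side stand [ 0.507  0.226 -0.   ] 0.88 [304. 333.]
side tile [ 0.649 -0.035  0.078] 0.97 [259. 220.]
side tile [ 0.821 -0.227 -0.003] 0.66 [212. 190.]
side lug_short [ 0.572 -0.055  0.076] 0.58 [291. 218.]
side lug_short [0.648 0.218 0.002] 0.24 [242. 322.]
side lug_mid [ 0.578 -0.023  0.076] 0.6 [287. 227.]
side lug_long [0.58  0.006 0.075] 0.47 [285. 235.]
side wash_bottle [ 0.65   0.217 -0.003] 0.86 [241. 323.]
side tube_rack [ 0.616 -0.434 -0.002] 0.66 [291. 153.]
side tube_rack [ 0.65  -0.034  0.077] 0.66 [259. 221.]
```

View pics/top.png

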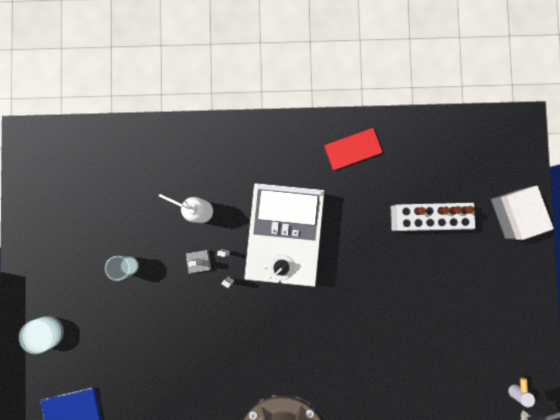

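View pics/side.png

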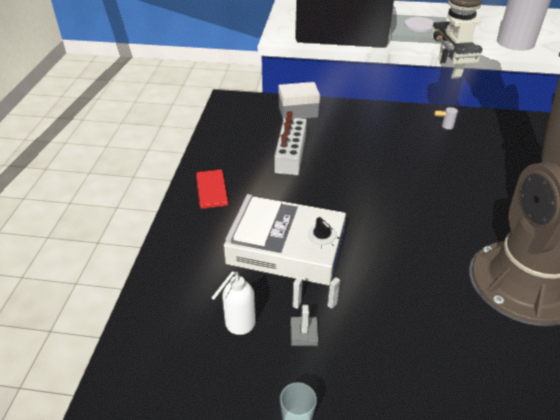

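```bash
cat > plate.py <<'E'
from h import *
im=get_image("top");P=pts(im)
m=(np.abs(P[...,2]-0.08)<.02)&(np.abs(P[...,0]-.582)<.2)&(np.abs(P[...,1]+.02)<.2)
r=cv2.minAreaRect((P[m][:,:2]*1000).astype(np.float32));print("plate",r)
m2=m&(im["frame"].min(-1)>0)
for n in["spacer","knob"]:
    for d in search_frame("top",n)[:4]:print(n,np.round(d["point"],3),round(d["p"],2))
# stand
s=(P[...,2]>.01)&(P[...,2]<.026)&(np.hypot(P[...,0]-.507,P[...,1]-.225)<.06)
print("stand",cv2.minAreaRect((P[s][:,:2]*1000).astype(np.float32)))
s=(P[...,2]>.06)&(P[...,2]<.1)&(np.hypot(P[...,0]-.507,P[...,1]-.225)<.05)
print("spacer top",P[s].mean(0),s.sum())
s=(P[...,2]>.1)&(P[...,2]<.13)&(np.hypot(P[...,0]-.49,P[...,1]+.01)<.05)
print("knob top",cv2.minAreaRect((P[s][:,:2]*1000).astype(np.float32)),P[s].mean(0))
save(im,"crop",(160,170,340,300),4.4)
E
python3 plate.py
```

```text
plate ((574.8450927734375, 17.614120483398438), (267.16632080078125, 283.5751953125), 82.68141174316406)
spacer [0.454 0.134 0.078] 0.6
spacer [0.654 0.206 0.12 ] 0.55
spacer [0.512 0.216 0.085] 0.39
knob [0.511 0.22  0.022] 0.71
knob [ 0.492 -0.014  0.089] 0.52
stand ((511.06146240234375, 225.04345703125), (56.27651596069336, 61.005775451660156), 7.831123352050781)
spacer top [0.511621   0.22273322 0.08583184] 44
knob top ((494.711669921875, -10.820751190185547), (12.790637016296387, 41.22017288208008), 43.31816482543945) [ 0.49496644 -0.01105504  0.11917516]
```

View pics/crop.png

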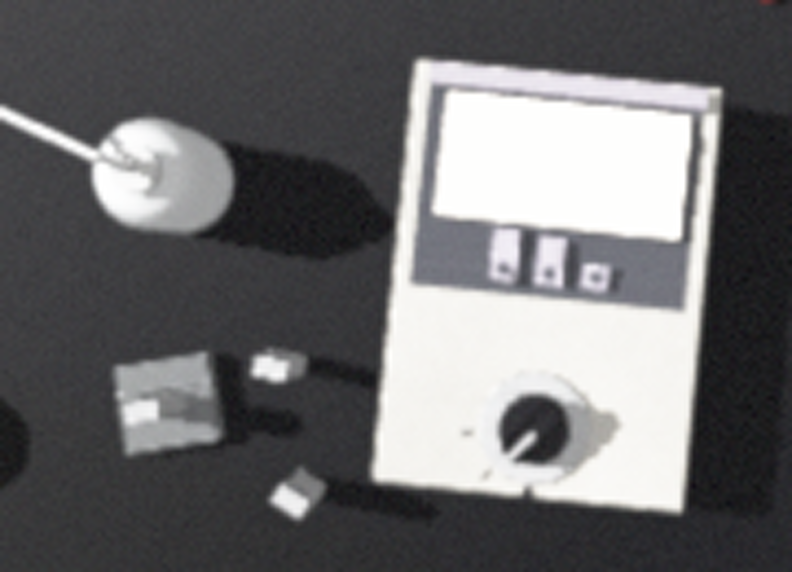

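```bash
cat >> h.py <<'E'
def plan(g,jaw,tag=""):
    """g grasp-point target (world), jaw direction yaw (deg, world). Prints tool-frame moves: turn (deg), then shift (mm) in turned frame."""
    s=arm.observe();R0=R.from_rotvec(s["ee_rot"]).as_matrix()
    best=None
    for a in(jaw,jaw+180):
        z=np.array([np.cos(np.radians(a)),np.sin(np.radians(a)),0]);x=np.array([0,0,-1.]);T=np.stack([x,np.cross(z,x),z],1)
        rv=np.degrees(R.from_matrix(R0.T@T).as_rotvec())
        if best is None or np.linalg.norm(rv)<np.linalg.norm(best[0]):best=(rv,T)
    rv,T=best;tcp=np.array(g)-T[:,0]*.159
    print(tag,"turn",rv.round(2),"shift",(T.T@(tcp-s["position"])*1000).round(1),"tcp",tcp.round(4),"clock",s["clock"],"joints",s["joints"].round(2))
def onplane(im,uv,z):
    K=im["K"];d=rot(im)@np.linalg.solve(K,[uv[0],uv[1],1]);o=np.array(im["origin"]);return o+d*(z-o[2])/d[2]
E
python3 - <<'E'
from h import *
im=get_image("top")
c=[onplane(im,(160+u/4.4-.4,170+v/4.4-.4),.075) for u,v in[(372,483),(684,512),(722,88),(418,60)]]
c=np.array(c);print(c.round(4),c.mean(0))
ax=(c[2]+c[3]-c[0]-c[1])/2;ay=(c[0]+c[3]-c[1]-c[2])/2
print(np.linalg.norm(ax),np.degrees(np.arctan2(ax[1],ax[0])),np.linalg.norm(ay),np.degrees(np.arctan2(-ay[0],ay[1])))
k=[onplane(im,(160+u/4.4,170+v/4.4),.119) for u,v in[(506,462),(535,432)]];d=k[0]-k[1];print("pointer",np.degrees(np.arctan2(d[1],d[0])))
plan([.492,-.011,.112+.06],47-90,"knob")
plan([.510,.224,.064+.08],8,"spacer")
E
```

```text
[[ 0.4621  0.0894  0.075 ]
 [ 0.4393 -0.1001  0.075 ]
 [ 0.6977 -0.1317  0.075 ]
 [ 0.7203  0.0551  0.075 ]] [ 0.5798515 -0.0218078  0.075    ]
0.2603973113799704 -7.276640574960792 0.18954490121136608 -6.878784139913427
pointer 134.21494176232295
knob turn [-3.109e+01  1.000e-02  0.000e+00] shift [  73.8  650.2 -167.9] tcp [ 0.492 -0.011  0.331] clock 1.5 joints [ 1.19  0.43  0.03  1.57 -0.01  1.13 -0.08]
spacer turn [-82.09   0.     0.  ] shift [101.8 769.9 450.2] tcp [0.51  0.224 0.303] clock 1.5 joints [ 1.19  0.43  0.03  1.57 -0.01  1.13 -0.08]
```

```bash
sed -i 's/for a in(jaw,jaw+180)/for a in(jaw,)/' h.py; python3 -c "
from h import *
plan([.4927,-.0111,.112+.06],42.8,'knob')"
```

```text
knob turn [-1.1689e+02  0.0000e+00  1.0000e-02] shift [ 73.8 214.5 636.6] tcp [ 0.4927 -0.0111  0.331 ] clock 1.5 joints [ 1.19  0.43  0.03  1.57 -0.01  1.13 -0.08]
```

Emit:
arm_command:
  motion:
    - [91.8, 0, 0, 0, -10.5, 0, 0]
    - [91.8, 0, 0, 0, -10.5, 0, 0]
    - [91.8, 0, 0, 0, -10.5, 0, 0]
    - [91.8, 0, 0, 0, -10.5, 0, 0]
    - [91.8, 0, 0, 0, -10.5, 0, 0]
  newtons: 40

```text
clock: 2.12
position: [0.1714, -0.6011, 0.4047]
ee_rot: [0.291, 1.551, -0.291]
force: [-0.7, 0.1, -0.1]
width: 0.998
```

Emit:
arm_command:
  motion:
    - [91.8, 0, 0, 0, -10.5, 0, 0]
    - [91.8, 0, 0, 0, -10.5, 0, 0]
    - [91.8, 0, 0, 0, -10.5, 0, 0]
    - [91.8, 0, 0, 0, -10.5, 0, 0]
    - [91.8, 0, 0, 0, -10.5, 0, 0]

```text
clock: 2.75
position: [0.1713, -0.6011, 0.4047]
ee_rot: [-0.427, 1.528, 0.427]
force: [0.2, -0.5, -0.7]
width: 1.003
```

```bash
python3 -c "
from h import *
plan([.4927,-.0111,.112+.06],42.8,'knob')"
```

```text
knob turn [-11.55  -0.     0.  ] shift [ 73.7 214.5 636.7] tcp [ 0.4927 -0.0111  0.331 ] clock 2.75 joints [ 1.47  0.47 -0.38  1.55  0.19  1.16  1.59]
```

Emit:
arm_command:
  motion:
    - [91.8, 0, 0, 0, -5.8, 0, 0]
    - [91.8, 0, 0, 0, -5.8, 0, 0]
    - [91.8, 0, 17.9, 53, 0, 0, 0]
    - [91.8, 0, 17.9, 53, 0, 0, 0]
    - [91.8, 0, 17.9, 53, 0, 0, 0]

```text
clock: 3.38
position: [0.2529, -0.4525, 0.4048]
ee_rot: [-0.58, 1.492, 0.58]
force: [1.4, 0.4, 0.5]
width: 1.001
```

Emit:
arm_command:
  motion:
    - [91.8, 0, 17.9, 53, 0, 0, 0]
    - [91.8, 0, 17.9, 53, 0, 0, 0]
    - [91.8, 0, 17.9, 53, 0, 0, 0]
    - [91.8, 0, 17.9, 53, 0, 0, 0]
    - [91.8, 0, 17.9, 53, 0, 0, 0]

```text
clock: 4.0
position: [0.3877, -0.2074, 0.4051]
ee_rot: [-0.581, 1.491, 0.579]
force: [1.0, -1.2, -0.3]
width: 1.001
```

Emit:
arm_command:
  motion:
    - [91.8, 0, 17.9, 53, 0, 0, 0]
    - [91.8, 0, 17.9, 53, 0, 0, 0]
    - [91.8, 15, 17.9, 53, 0, 0, 0]
    - [91.8, 15, 17.9, 53, 0, 0, 0]
    - [91.8, 0, 0, 0, 0, 0, 0]

```text
clock: 4.62
position: [0.4959, -0.0084, 0.3742]
ee_rot: [-0.584, 1.489, 0.588]
force: [0.3, -0.1, 0.5]
width: 1.001
```

```bash
python3 - <<'E'
from h import *
plan([.4927,-.0111,.112],42.8,'knob')
im=get_image("wrist");save(im,"w1");print(im["K"],np.array(im["tool_from_camera"]).round(3))
for n in["knob_grip","spacer_mid","hotplate","lug_short"]:
    for d in pinpoint("wrist",n)[:3]:print(n,np.round(d["point"],4),round(d["p"],2))
E
```

```text
knob turn [ 0.15  0.1  -0.12] shift [103.2   0.2  -4.2] tcp [ 0.4927 -0.0111  0.271 ] clock 4.625 joints [ 0.5   0.36 -0.75  1.88  0.28  1.02  0.38]
[[325.1922621    0.         277.35298555]
 [  0.         325.1922621  211.92168373]
 [  0.           0.           1.        ]] [[-0.    -0.307  0.952  0.019]
 [ 0.    -0.952 -0.307  0.084]
 [ 1.     0.     0.     0.001]
 [ 0.     0.     0.     1.   ]]
spacer_mid [0.5104 0.231  0.0429] 0.87
spacer_mid [0.4511 0.1354 0.0404] 0.69
spacer_mid [0.5337 0.1481 0.0412] 0.68
hotplate [ 0.576  -0.0222  0.0008] 0.68
lug_short [ 0.5763 -0.0506  0.0746] 0.68
lug_short [0.514  0.2289 0.045 ] 0.45
```

View pics/w1.png

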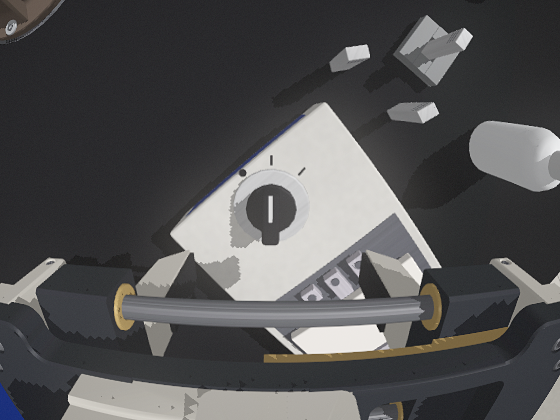

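Emit:
arm_command:
  motion:
    - [91.8, 25, 0, -4, 0, 0, 0]
    - [91.8, 25, 0, 0, 0, 0, 0]
    - [91.8, 25, 0, 0, 0, 0, 0]
    - [91.8, 18, 0, 0, 0, 0, 0]
    - [91.8, 9, 0, 0, 0, 0, 0]

```text
clock: 5.5
position: [0.4917, -0.0171, 0.2722]
ee_rot: [-0.579, 1.493, 0.578]
force: [0.3, -0.1, -0.0]
width: 1.0
```

Emit:
arm_command:
  motion:
    - [5, 0, 0, 0, 0, 0, 0]
    - [5, 0, 0, 0, 0, 0, 0]
    - [5, 0, 0, 0, 0, 0, 0]
    - [5, 0, 0, 0, 0, 0, 0]
    - [5, 0, 0, 0, 0, 0, 0]
  newtons: 30

```text
clock: 6.12
position: [0.4921, -0.0156, 0.2729]
ee_rot: [-0.581, 1.492, 0.58]
force: [-0.2, -0.0, 0.7]
width: 0.504
```

Emit:
arm_command:
  motion:
    - [5, 0, 2.8, 3.4, 0, 0, 0]
    - [5, 0, 0, 0, 0, 0, 0]
    - [5, 0, 0, 0, 0, 0, 0]
    - [5, 0, 0, 0, 0, 0, 0]
    - [5, 0, 0, 0, 0, 0, 0]

```text
clock: 6.75
position: [0.4924, -0.0116, 0.2727]
ee_rot: [-0.58, 1.493, 0.58]
force: [-3.8, -1.7, 4.7]
width: 0.153
```

Emit:
arm_command:
  motion:
    - [5, 0, 0, 0, 0, 0, 0]
    - [5, 0, 0, 0, 0, 0, 0]
    - [5, 0, 0, 0, 0, 0, 0]
    - [5, 0, 0, 0, 0, 0, 0]

```text
clock: 7.25
position: [0.4924, -0.0116, 0.2727]
ee_rot: [-0.58, 1.493, 0.58]
force: [-4.9, -2.5, 6.0]
width: 0.148
```

Emit:
arm_command:
  motion:
    - [5, 0, 0, 0, -8, 0, 0]
    - [5, 0, 0, 0, -8, 0, 0]
    - [5, 0, 0, 0, -8, 0, 0]
    - [5, 0, 0, 0, -8, 0, 0]
    - [5, 0, 0, 0, -8, 0, 0]

```text
clock: 7.88
position: [0.4925, -0.0114, 0.2727]
ee_rot: [-1.116, 1.267, 1.116]
force: [-3.8, -1.2, 3.7]
width: 0.149
```

Emit:
arm_command:
  motion:
    - [5, 0, 0, 0, -2, 0, 0]
    - [5, 0, 0, 0, 0, 0, 0]
    - [5, 0, 0, 0, 0, 0, 0]

```text
clock: 8.25
position: [0.4925, -0.0115, 0.2727]
ee_rot: [-1.137, 1.254, 1.138]
force: [-4.3, -2.1, 3.7]
width: 0.155
```

```bash
python3 -c "
from h import *
s=arm.observe();print(s['ft_torque'],s['force'])
print(R.from_rotvec(s['ee_rot']).as_matrix()[:,2])
plan([.4927,-.0111,.112],82.8,'knob')"
```

```text
[-0.30484193  0.76513089 -0.53077867] [-4.27875189 -2.05223466  3.72749021]
[ 9.75061051e-02  9.95234924e-01 -6.94172344e-05]
knob turn [ 1.6  -0.   -0.05] shift [ 1.7 -0.2  0.4] tcp [ 0.4927 -0.0111  0.271 ] clock 8.25 joints [ 0.55  0.54 -0.86  1.99  0.54  0.86  0.87]
```

Emit:
arm_command:
  motion:
    - [5, 0, 0, 0, 1.5, 0, 0]
    - [60, 0, 0, 0, 0, 0, 0]
    - [60, 0, 0, 0, 0, 0, 0]
    - [60, 0, 0, 0, 0, 0, 0]
    - [60, 0, 0, 0, 0, 0, 0]

```text
clock: 8.88
position: [0.4928, -0.0112, 0.2727]
ee_rot: [-1.119, 1.264, 1.119]
force: [0.6, 0.9, -0.4]
width: 0.535
```

Emit:
arm_command:
  motion:
    - [60, -30, 0, 0, 0, 0, 0]
    - [60, -40, 0, 0, 0, 0, 0]
    - [60, -40, 0, 0, 0, 0, 0]
    - [60, -20, 0, 0, 0, 0, 0]
    - [60, 0, 0, 0, 0, 0, 0]

```text
clock: 9.5
position: [0.4931, -0.0111, 0.4039]
ee_rot: [-1.12, 1.263, 1.117]
force: [0.5, 0.9, 0.0]
width: 0.651
```

```bash
python3 - <<'E'
from h import *
im=get_image("wrist");save(im,"w2")
plan([.510,.2255,.064+.09],8,"spacer")
E
```

```text
spacer turn [7.499e+01 2.000e-02 6.000e-02] shift [ 89.7 232.2  50.1] tcp [0.51   0.2255 0.313 ] clock 9.55 joints [ 0.67  0.38 -0.98  1.83  0.35  1.11  1.01]
```

View pics/w2.png

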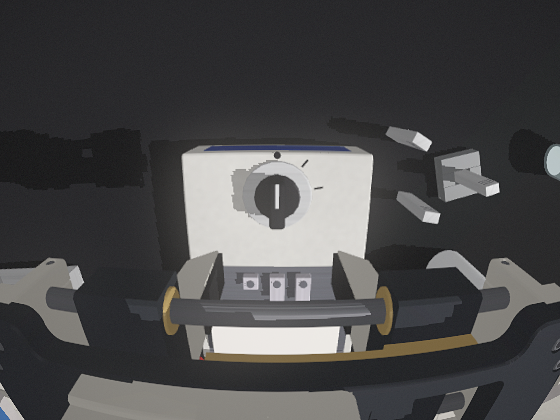

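Emit:
arm_command:
  motion:
    - [60, 0, 0, 0, 10.7, 0, 0]
    - [60, 0, 0, 0, 10.7, 0, 0]
    - [60, 0, 0, 0, 10.7, 0, 0]
    - [60, 0, 0, 0, 10.7, 0, 0]
    - [60, 0, 0, 0, 10.7, 0, 0]

```text
clock: 10.18
position: [0.4923, -0.0115, 0.4012]
ee_rot: [-0.399, 1.536, 0.4]
force: [0.5, -0.3, -0.3]
width: 0.651
```

Emit:
arm_command:
  motion:
    - [60, 0, 0, 0, 10.7, 0, 0]
    - [60, 0, 0, 0, 10.8, 0, 0]
    - [60, 0, 46, 10, 0, 0, 0]
    - [60, 0, 46, 10, 0, 0, 0]
    - [60, 0, 46, 10, 0, 0, 0]

```text
clock: 10.8
position: [0.5028, 0.1306, 0.4012]
ee_rot: [-0.111, 1.57, 0.11]
force: [1.1, -0.4, 0.5]
width: 0.652
```

Emit:
arm_command:
  motion:
    - [60, 0, 46, 10, 0, 0, 0]
    - [60, 0, 46, 10, 0, 0, 0]
    - [60, 0, 0, 0, 0, 0, 0]
    - [60, 0, 0, 0, 0, 0, 0]

```text
clock: 11.3
position: [0.5098, 0.2229, 0.4013]
ee_rot: [-0.112, 1.57, 0.11]
force: [0.2, -0.2, -1.1]
width: 0.653
```

```bash
python3 - <<'E'
from h import *
plan([.510,.2255,.064],8,"spacer")
im=get_image("wrist");save(im,"w3")
for n in["spacer_mid","stand"]:
    for d in pinpoint("wrist",n)[:3]:print(n,np.round(d["point"],4),round(d["p"],2))
# wrist point cloud of spacer top and stand
s=arm.observe();K=im["K"];z=im["range_z"];v,u=np.mgrid[:420,:560]
x=(u-K[0,2])/K[0,0];y=(v-K[1,2])/K[1,1];th=np.hypot(x,y);k=np.tan(np.minimum(th,1.4))/np.maximum(th,1e-9)
c=np.stack([x*k*z,y*k*z,z],-1);T=np.array(im["tool_from_camera"])
P=(c@T[:3,:3].T+T[:3,3])@R.from_rotvec(s["ee_rot"]).as_matrix().T+s["position"]
near=np.hypot(P[...,0]-.51,P[...,1]-.225)<.05
for a,b,n in[(.08,.1,"spacer top"),(.014,.026,"stand")]:
    m=near&(P[...,2]>a)&(P[...,2]<b);q=P[m];print(n,m.sum(),q.mean(0).round(4),cv2.minAreaRect((q[:,:2]*1000).astype(np.float32)))
E
```

```text
spacer turn [ 0.09 -0.13  0.07] shift [178.3   2.5   0.6] tcp [0.51   0.2255 0.223 ] clock 11.3 joints [ 0.01  0.42 -0.72  1.7   0.3   1.13 -0.65]
spacer_mid [0.5117 0.2289 0.0449] 0.9
spacer_mid [0.5344 0.1467 0.0401] 0.81
spacer_mid [0.4516 0.1345 0.0384] 0.68
stand [5.122e-01 2.283e-01 3.000e-04] 0.73
spacer top 280 [0.5103 0.2266 0.0893] ((510.2095947265625, 225.6054229736328), (11.414737701416016, 19.53768539428711), 8.280475616455078)
stand 2075 [0.5102 0.2285 0.0219] ((510.8207092285156, 225.529541015625), (56.4908332824707, 59.08243942260742), 7.557354927062988)
```

View pics/w3.png

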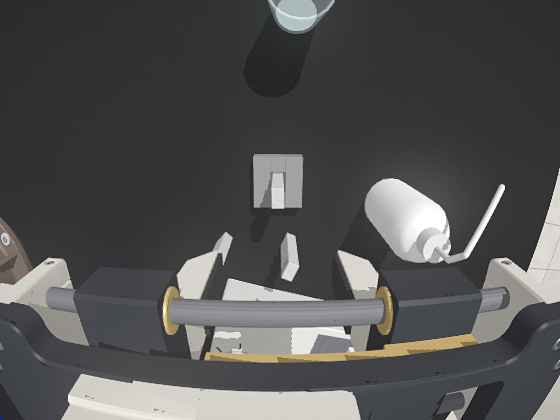

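Emit:
arm_command:
  motion:
    - [60, 40, 2.5, 0.6, 0, 0, 0]
    - [60, 40, 0, 0, 0, 0, 0]
    - [60, 40, 0, 0, 0, 0, 0]
    - [60, 35, 0, 0, 0, 0, 0]
    - [60, 20, 0, 0, 0, 0, 0]

```text
clock: 12.08
position: [0.5101, 0.2243, 0.2259]
ee_rot: [-0.11, 1.57, 0.108]
force: [-0.2, 0.3, -0.1]
width: 0.658
```

Emit:
arm_command:
  motion:
    - [60, 11, 0, 0, 0, 0, 0]
    - [60, 0, 0, 0, 0, 0, 0]

```text
clock: 12.32
position: [0.5103, 0.2254, 0.2165]
ee_rot: [-0.11, 1.569, 0.109]
force: [0.0, -0.8, 1.4]
width: 0.656
```

```bash
python3 - <<'E'
from h import *
plan([.5103,.2257,.056],8,"spacer")
E
```

```text
spacer turn [ 0.02 -0.04  0.03] shift [1.5 0.3 0.1] tcp [0.5103 0.2257 0.215 ] clock 12.325 joints [-0.09  0.63 -0.6   1.89  0.5   0.77 -0.83]
```

Emit:
arm_command:
  motion:
    - [4, 0, 0, 0, 0, 0, 0]
    - [4, 0, 0, 0, 0, 0, 0]
    - [4, 0, 0, 0, 0, 0, 0]
    - [4, 0, 0, 0, 0, 0, 0]
    - [4, 0, 0, 0, 0, 0, 0]
  newtons: 50

```text
clock: 12.95
position: [0.5102, 0.226, 0.2168]
ee_rot: [-0.111, 1.568, 0.111]
force: [0.4, -0.0, -0.1]
width: 0.162
```

Emit:
arm_command:
  motion:
    - [4, 0, 0, 0, 0, 0, 0]
    - [4, 0, 0, 0, 0, 0, 0]
    - [4, 0, 0, 0, 0, 0, 0]
    - [4, 0, 0, 0, 0, 0, 0]
    - [4, 0, 0, 0, 0, 0, 0]

```text
clock: 13.58
position: [0.5102, 0.226, 0.2167]
ee_rot: [-0.111, 1.568, 0.111]
force: [-0.7, 0.3, 1.3]
width: 0.129
```

Emit:
arm_command:
  motion:
    - [4, -20, 0, 0, 0, 0, 0]
    - [4, -35, 0, 0, 0, 0, 0]
    - [4, -40, 0, 0, 0, 0, 0]
    - [4, -40, 0, 0, 0, 0, 0]
    - [4, -25, 0, 0, 0, 0, 0]

```text
clock: 14.2
position: [0.5102, 0.2262, 0.3786]
ee_rot: [-0.11, 1.566, 0.111]
force: [0.9, 0.4, -0.5]
width: 0.126
```

Emit:
arm_command:
  motion:
    - [4, 0, 0, 0, 7.55, 0, 0]
    - [4, 0, 0, 0, 7.55, 0, 0]
    - [4, 0, 0, 0, 0, 0, 0]

```text
clock: 14.58
position: [0.51, 0.226, 0.3766]
ee_rot: [0.095, 1.569, -0.096]
force: [0.0, 0.3, -1.6]
width: 0.129
```

```bash
python3 - <<'E'
from h import *
plan([.588,-.152,.377-.159],-7.1,"hover")
E
```

```text
hover turn [0.12 0.01 0.03] shift [  -0.4 -365.5  124.1] tcp [ 0.588 -0.152  0.377] clock 14.575 joints [-0.04  0.43 -0.65  1.74  0.29  1.07 -0.91]
```

Emit:
arm_command:
  motion:
    - [4, 0, -36.5, 12.4, 0, 0, 0]
    - [4, 0, -36.5, 12.4, 0, 0, 0]
    - [4, 0, -36.5, 12.4, 0, 0, 0]
    - [4, 0, -36.5, 12.4, 0, 0, 0]
    - [4, 0, -36.5, 12.4, 0, 0, 0]

```text
clock: 15.2
position: [0.5495, 0.036, 0.3765]
ee_rot: [0.093, 1.569, -0.093]
force: [0.7, 0.3, -1.2]
width: 0.128
```

Emit:
arm_command:
  motion:
    - [4, 0, -36.5, 12.4, 0, 0, 0]
    - [4, 0, -36.5, 12.4, 0, 0, 0]
    - [4, 0, -36.5, 12.4, 0, 0, 0]
    - [4, 0, -36.5, 12.4, 0, 0, 0]
    - [4, 0, -36.5, 12.4, 0, 0, 0]

```text
clock: 15.82
position: [0.5887, -0.1527, 0.3764]
ee_rot: [0.094, 1.569, -0.093]
force: [0.3, 0.3, -1.3]
width: 0.131
```

Emit:
arm_command:
  motion:
    - [4, 0, 0, 0, 0, 0, 0]
    - [4, 0, 0, 0, 0, 0, 0]

```text
clock: 16.08
position: [0.5884, -0.1509, 0.3764]
ee_rot: [0.095, 1.569, -0.094]
force: [0.2, 0.5, -1.2]
width: 0.129
```

```bash
python3 - <<'E'
from h import *
s=arm.observe();print(s["position"],s["ee_rot"])
im=get_image("wrist");K=im["K"];z=im["range_z"]
np.savez("w4.npz",z=z,K=K,T=np.array(im["tool_from_camera"]),p=s["position"],r=s["ee_rot"],f=im["frame"])
save(im,"w4",(130,60,430,300),2.6)
for n in["lug_short","lug_mid","lug_long","tile","spacer","spacer_mid","hotplate"]:
    for d in pinpoint("wrist",n)[:3]:print(n,np.round(d["point"],4),round(d["p"],2))
E
```

```text
[ 0.58843947 -0.15088519  0.37639288] [ 0.09524017  1.56936048 -0.09397609]
lug_short [ 0.5725 -0.0484  0.076 ] 0.69
lug_mid [ 0.58   -0.0237  0.077 ] 0.79
tile [ 0.6518 -0.0323  0.0786] 0.86
tile [ 0.8232 -0.228   0.0032] 0.65
spacer [ 0.5885 -0.1507  0.1644] 0.87
spacer [ 0.6531 -0.0289  0.0776] 0.18
spacer [ 0.5753 -0.0509  0.075 ] 0.18
spacer_mid [ 0.5912 -0.1462  0.2059] 0.77
hotplate [ 0.5799 -0.0231  0.0045] 0.73
```

View pics/w4.png

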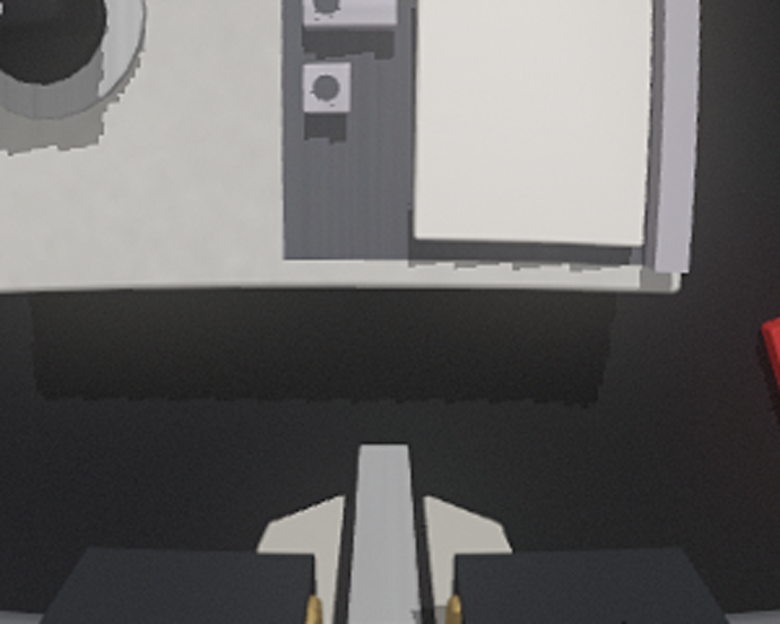

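```bash
python3 - <<'E'
from h import *
d=np.load("w4.npz");K=d["K"];T=d["T"];M=R.from_rotvec(d["r"]).as_matrix();o=M@T[:3,3]+d["p"]
def ray(cu,cv,z):
    u=130+cu/2.6-.3;v=60+cv/2.6-.3
    x=(u-K[0,2])/K[0,0];y=(v-K[1,2])/K[1,1];t=np.hypot(x,y);k=np.sin(t)/t
    w=M@T[:3,:3]@np.array([x*k,y*k,np.cos(t)]);p=o+w*(z-o[2])/w[2]
    return p,(M.T@(p-d["p"]))*1000
for n,c in dict(lug_nl=(303,63,.086),lug_nr=(303,112,.086),lug_tl=(350,63,.086),lug_tr=(350,112,.086),tile_near_a=(415,50,.087),tile_near_b=(415,237,.087),tile_far=(644,244,.087),tile_far_b=(651,50,.087),plate_r0=(284,260,.075),plate_dark=(285,50,.075),fence=(657,268,.087),fence_b=(663,50,.087),foot_l=(360,446,.1637),foot_r=(409,446,.1637)).items():
    p,q=ray(*c);print(n,p.round(4),"tool",q.round(1))
E
```

```text
lug_nl [ 0.5767 -0.0415  0.086 ] tool [290.5 107.  -24.6]
lug_nr [ 0.5747 -0.0572  0.086 ] tool [290.5  91.1 -24.7]
lug_tl [ 0.5914 -0.0435  0.086 ] tool [290.5 106.7  -9.8]
lug_tr [ 0.5894 -0.0592  0.086 ] tool [290.5  90.9  -9.8]
tile_near_a [ 0.6121 -0.0419  0.087 ] tool [289.5 110.8  10.6]
tile_near_b [ 0.6051 -0.1016  0.087 ] tool [289.4  50.7  10.9]
tile_far [ 0.6807 -0.1114  0.087 ] tool [289.4  50.   87. ]
tile_far_b [ 0.6885 -0.0474  0.087 ] tool [289.4 114.5  87.1]
plate_r0 [ 0.5606 -0.1055  0.075 ] tool [301.4  41.5 -32.9]
plate_dark [ 0.5704 -0.0352  0.075 ] tool [301.5 112.4 -31.6]
fence [ 0.6848 -0.1199  0.087 ] tool [289.4  42.1  92.1]
fence_b [ 0.6927 -0.0476  0.087 ] tool [289.4 114.9  91.2]
foot_l [ 0.5845 -0.1412  0.1637] tool [212.7   8.9  -5. ]
foot_r [ 0.5964 -0.1427  0.1637] tool [212.7   8.9   7.1]
```

Emit:
arm_command:
  motion:
    - [4, 0, 33, -0.5, 0, 0, 0]
    - [4, 0, 33, 0, 0, 0, 0]
    - [4, 0, 24, 0, 0, 0, 0]
    - [4, 0, 10, 0, 0, 0, 0]
    - [4, 0, 0, 0, 0, 0, 0]

```text
clock: 17.1
position: [0.6003, -0.0518, 0.3768]
ee_rot: [0.095, 1.569, -0.096]
force: [0.6, -0.9, 0.2]
width: 0.13
```

Emit:
arm_command:
  motion:
    - [4, 25, 0, 0, 0, 0, 0]
    - [4, 25, 0, 0, 0, 0, 0]
    - [4, 10, 0, 0, 0, 0, 0]
    - [4, 0, 0, 0, 0, 0, 0]
    - [4, 0, 0, 0, 0, 0, 0]

```text
clock: 17.73
position: [0.6007, -0.0523, 0.3177]
ee_rot: [0.097, 1.567, -0.097]
force: [-0.2, -0.1, -1.2]
width: 0.132
```

```bash
python3 - <<'E'
from h import *
d=np.load("w4.npz");M=R.from_rotvec(d["r"]).as_matrix();s=arm.observe()
print("moved tool",(M.T@(s["position"]-d["p"])*1000).round(1),s["position"],s["force"],s["clock"], np.degrees((R.from_matrix(M).inv()*R.from_rotvec(s["ee_rot"])).as_rotvec()).round(2))
im=get_image("side");save(im,"s2",(220,150,360,270),5)
E
```

```text
moved tool [58.8 99.3  0.4] [ 0.60070381 -0.05233316  0.31768869] [-0.18248341 -0.11423704 -1.19491416] 17.725 [ 0.15 -0.12 -0.04]
```

View pics/s2.png

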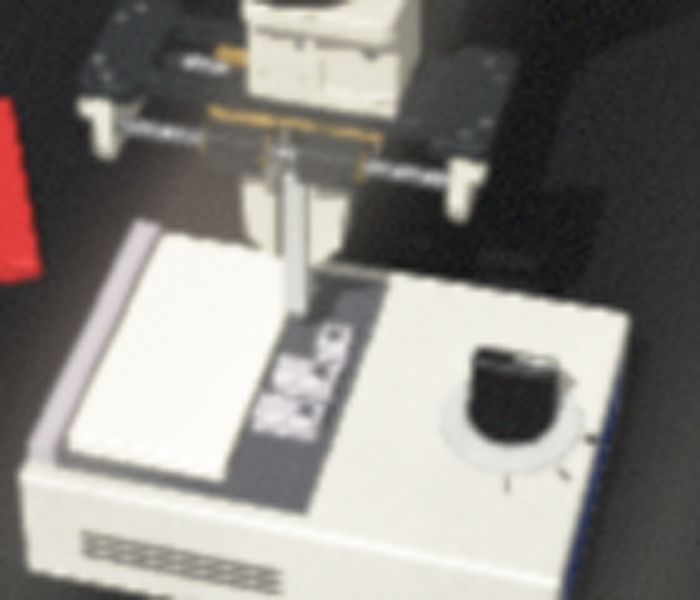

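Emit:
arm_command:
  motion:
    - [4, 6, 0.5, -0.8, 0, 0, 0]
    - [4, 6, 0, 0, 0, 0, 0]
    - [4, 6, 0, 0, 0, 0, 0]
    - [4, 4, 0, 0, 0, 0, 0]
    - [4, 0, 0, 0, 0, 0, 0]

```text
clock: 18.4
position: [0.5995, -0.0515, 0.2943]
ee_rot: [0.096, 1.569, -0.096]
force: [0.4, -0.3, -1.5]
width: 0.128
```

Emit:
arm_command:
  motion:
    - [4, 2, 0, 0, 0, 0, 0]
    - [4, 2, 0, 0, 0, 0, 0]
    - [4, 1, 0, 0, 0, 0, 0]
    - [4, 0, 0, 0, 0, 0, 0]
    - [4, 0, 0, 0, 0, 0, 0]

```text
clock: 19.02
position: [0.5996, -0.0515, 0.2898]
ee_rot: [0.096, 1.569, -0.096]
force: [0.0, -0.3, -2.0]
width: 0.127
```

```bash
cat > m.py <<'E'
from h import *
d=np.load("w4.npz");M=R.from_rotvec(d["r"]).as_matrix();s=arm.observe()
print("moved tool",(M.T@(s["position"]-d["p"])*1000).round(1),"foot z",(s["position"][2]-.2127).round(4),"force tool",(M.T@s["force"]).round(1),s["clock"],np.degrees((R.from_matrix(M).inv()*R.from_rotvec(s["ee_rot"])).as_rotvec()).round(2))
E
python3 m.py
```

```text
moved tool [86.7 99.9 -0.8] foot z 0.0771 force tool [ 2.  -0.3  0.1] 19.025 [ 0.13 -0.05 -0.04]
```

Emit:
arm_command:
  motion:
    - [4, 0, 0, 1.5, 0, 0, 0]
    - [4, 0, 0, 1.5, 0, 0, 0]
    - [4, 0, 0, 1.5, 0, 0, 0]
    - [4, 0, 0, 1, 0, 0, 0]
    - [4, 0, 0, 0, 0, 0, 0]

```text
clock: 19.65
position: [0.605, -0.0522, 0.2896]
ee_rot: [0.096, 1.569, -0.096]
force: [-0.4, -0.0, -1.1]
width: 0.13
```

Emit:
arm_command:
  motion:
    - [4, 0, 0, 1, 0, 0, 0]
    - [4, 0, 0, 1, 0, 0, 0]
    - [4, 0, 0, 0.5, 0, 0, 0]
    - [4, 0, 0, 0, 0, 0, 0]

```text
clock: 20.15
position: [0.6076, -0.0525, 0.2897]
ee_rot: [0.096, 1.569, -0.096]
force: [-0.1, 0.2, -1.2]
width: 0.124
```

```bash
python3 m.py
```

```text
moved tool [86.8 99.9  7.2] foot z 0.077 force tool [ 1.2  0.2 -0.2] 20.15 [ 0.13 -0.04 -0.04]
```

Emit:
arm_command:
  motion:
    - [4, 0, 0, 0.5, 0, 0, 0]
    - [4, 0, 0, 0.5, 0, 0, 0]
    - [4, 0, 0, 0, 0, 0, 0]

```text
clock: 20.52
position: [0.6084, -0.0525, 0.2897]
ee_rot: [0.096, 1.569, -0.096]
force: [-2.1, 0.8, -1.2]
width: 0.129
```

Emit:
arm_command:
  motion:
    - [4, 0, 0, 0.5, 0, 0, 0]
    - [4, 0, 0, 0.5, 0, 0, 0]
    - [4, 0, 0, 0, 0, 0, 0]

```text
clock: 20.9
position: [0.6091, -0.0526, 0.2895]
ee_rot: [0.096, 1.57, -0.096]
force: [-5.2, 1.6, 0.6]
width: 0.13
```

```bash
python3 m.py
```

```text
moved tool [ 87.  100.    8.7] foot z 0.0768 force tool [-0.6  1.  -5.4] 20.9 [ 0.12  0.04 -0.05]
```

Emit:
arm_command:
  motion:
    - [4, 0, 0, 0.5, 0, 0, 0]
    - [4, 0, 0, 0.5, 0, 0, 0]
    - [4, 0, 0, 0.5, 0, 0, 0]
    - [4, 0, 0, 0.5, 0, 0, 0]
    - [4, 0, 0, 0, 0, 0, 0]

```text
clock: 21.52
position: [0.6099, -0.0527, 0.2889]
ee_rot: [0.096, 1.574, -0.097]
force: [-10.1, 2.1, 2.0]
width: 0.129
```

```bash
python3 m.py
```

```text
moved tool [ 87.5 100.    9.5] foot z 0.0762 force tool [ -1.9   0.8 -10.3] 21.525 [ 0.11  0.25 -0.09]
```

Emit:
arm_command:
  motion:
    - [4, 0, 0, 0.5, 0, 0, 0]
    - [4, 0, 0, 0.4, 0, 0, 0]
    - [4, 0, 0, 0, 0, 0, 0]
    - [4, 0, 0, 0, 0, 0, 0]

```text
clock: 22.02
position: [0.6102, -0.0527, 0.2887]
ee_rot: [0.096, 1.575, -0.097]
force: [-11.9, 2.7, 3.3]
width: 0.128
```

```bash
python3 m.py; python3 - <<'E'
from h import *
im=get_image("side");save(im,"s3",(215,150,355,270),5)
for d in pinpoint("side","tile")[:2]:print(d)
w=get_image("top");save(w,"t3",(235,170,335,300),6)
a=cv2.imread("pics/s3.png");b=cv2.imread("pics/t3.png");b=cv2.resize(b,None,fx=600/b.shape[0],fy=600/b.shape[0])
o=np.hstack([a,b]);cv2.imwrite("pics/f3.png",cv2.resize(o,None,fx=800/o.shape[1],fy=800/o.shape[1]))
E
```

```text
moved tool [ 87.7 100.    9.9] foot z 0.076 force tool [ -3.3   1.3 -12.1] 22.025 [ 0.1   0.33 -0.11]
{'point': [0.8194, -0.2273, -0.0025], 'p': 0.85}
{'point': [0.6526, -0.035, 0.0779], 'p': 0.57}
```

View pics/f3.png

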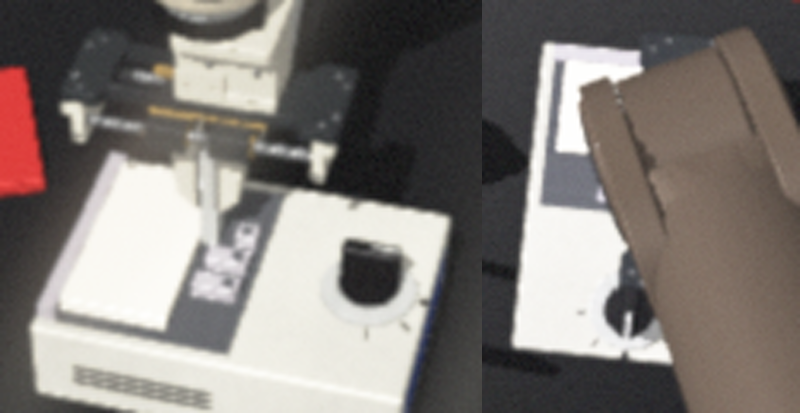

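```bash
python3 - <<'E'
from h import *
s=arm.observe();im=get_image("wrist")
np.savez("w5.npz",K=im["K"],T=np.array(im["tool_from_camera"]),p=s["position"],r=s["ee_rot"])
save(im,"w5",(230,100,430,300),3)
E
```

```text
(no output)
```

View pics/w5.png

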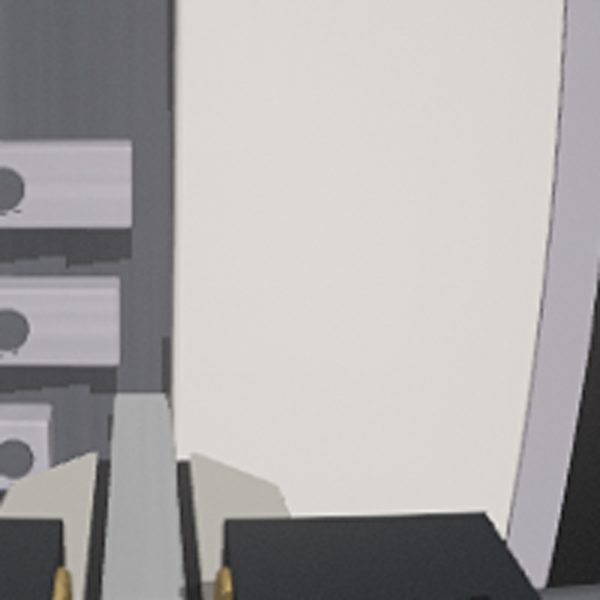

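```bash
python3 m.py; python3 -c "
from h import *
print(arm.observe()['width']);print(arm.sign_off())"
```

```text
moved tool [ 87.7 100.    9.9] foot z 0.076 force tool [ -3.    0.3 -12.5] 22.225 [ 0.1   0.34 -0.11]
0.13033269964738917
the job is handed in; nothing more can be done
None
```

The job is handed in at 22.2 s on the robot's clock, out of the 58 s allowed. The system gives no verdict, so these are my own last checks.

- **Knob:** I turned it from the first detent to OFF. It pushed back at the end stop, and pictures after release and at the end show the pointer at the round dot.
- **Spacer:** I took the one in the stand, farthest to the robot's left of the three look-alikes. It went down into the gap at the short lug with no contact on the way. At hand-in its foot was about 1 mm above the deck, the tool was tilted about 0.3°, and the fingers were stopped at about 12 mm, the spacer's thickness.
- **Tile:** The spacer is pressing it against the fence with about 12 N at the wrist. The last wrist picture shows only a hairline between tile and fence over the length in view. By the measured arm position, the fingertips are about 20 mm above the tile.
- **Bystanders:** No move went near the bottle, rack or beaker, and no contact force showed on the way. I did not measure their positions again at the end.

No check failed. Two readings were loose. The spacer's face works out about 1 to 1.5 mm past a seated tile's edge, which I put down to give in the grip. The vision network's tile position was no use as a check at this scale, because it is only good to about 4 mm.

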